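Clear the tin and spring open the gift cabinet

TASK

A square metal tin stands on one of the two push-to-open lids in the top of the low oak cabinet. Without lifting or tipping the tin, push it with the fingers off its lid so that it stands wholly on the fixed panel between the two lids; then press the front edge of the lid it stood on, so that the catch lets go and the lid springs ajar. Leave the striped cat, the lid it sits on and everything else as they are.

Things in the scene. Friction and masses are not known exactly. Their poses are not given: they have to be found in the camera images.
- cabinet: low oak cabinet fixed on the counter, 240 mm (x, front to back) x 440 (y) x 90 high. Origin: centre of underside; x to its rear (away from the robot at yaw 0), y left, z up. Flat top 90 mm above the counter: left lid y 87 to 203 mm, fixed middle panel y -80 to 80, right lid y -203 to -87; behind them a fixed strip x 50 to 120. Gaps round the lids 3 to 7 mm; lids stand 0.6 mm proud
- lid_left (a joint): hinge of the left lid, rad: 0 shut, about -0.03 pressed to the stop, 0.45 sprung ajar (front edge 70 mm up). Oak panel 156 mm (front to back) x 116 x 10 mm at cabinet x -107 to 49, y 87 to 203 mm; hinged along its rear edge. Push-to-open: pressed fully in, it springs ajar by itself within 2 s once the finger withdraws. It cannot be latched again. It bears the tin or cat without releasing
- lid_right (a joint): hinge of the right lid, rad: 0 shut, about -0.03 pressed to the stop, 0.45 sprung ajar (front edge 70 mm up). Oak panel 156 mm (front to back) x 116 x 10 mm at cabinet x -107 to 49, y -203 to -87 mm; hinged along its rear edge. Push-to-open: pressed fully in, it springs ajar by itself within 2 s once the finger withdraws. It cannot be latched again. It bears the tin or cat without releasing
- lid_left_press (a point): where to press the left lid: on its top, centred, 15 mm behind its front edge (cabinet x -92, y 145, 90.6 mm above the counter when shut); moves with the lid. About 5 N here sinks it about 4 mm to a firm stop, which releases the catch; a press short of the stop leaves it shut. Nearer the hinge it takes more force
- lid_right_press (a point): the same point of the right lid (cabinet x -92, y -145 mm), with the same behaviour
- tin: closed square tin of plain metal, 64 x 64 mm (66 at its lid rim), 50 mm high, 90 to 180 g; origin: centre of its underside, z up, x and y square to its sides. It starts upright near the middle of one of the lids (left or right), turned up to 0.3 rad from the cabinet's axes, and slides on the wood
- cat: seated felt cat ornament, stiff, white with black stripes, 64 mm across its base, 110 mm high, about 80 g, sitting on the other lid; origin: centre of its underside. To be left alone
- bell: small brass hand bell, 40 mm across, 57 mm high, standing on the fixed strip behind the middle panel; origin: centre of its underside. To be left alone
- ginger_cat: seated ginger cat ornament, 64 mm across, 110 mm high, on the counter at the robot's right; origin: centre of its underside. To be left alone
- paperweight: domed green glass paperweight, 72 mm across, 49 mm high, on the counter to the left of the cabinet; origin: centre of its underside. To be left alone
- mug: white mug, 76 mm across, 90 mm high, on the counter at the robot's left; origin: centre of its underside. To be left alone
- spool: wooden ribbon spool, 60 mm across, 40 mm high, on the counter to the right of the cabinet; origin: centre of its underside. To be left alone

How it is judged (in metres and radians):
On the way, in this order (a step that is already met when the one before it is completed fails the run):
1. the tin stands upright on the fixed middle panel, both lids still shut (y of tin in the frame of cabinet between -0.05 and 0.05 m and x of tin in the frame of cabinet between -0.1 and 0.1 m and height (world z) of tin between 0.085 and 0.096 m and angle between tin's own z axis and vertical below 0.1 rad and value of joint each of lid_left, lid_right below 0.05 rad), for 0.2 s.
2. the lid that the tin stood on has sprung ajar (((y of cat in the frame of cabinet below -0.08 m and value of joint lid_left above 0.35 rad and value of joint lid_right below 0.05 rad) or (y of cat in the frame of cabinet above 0.08 m and value of joint lid_right above 0.35 rad and value of joint lid_left below 0.05 rad))), for 0.2 s.
At the end, for the whole second after the job is handed in: The tin stands upright and at rest on the fixed panel between the lids (its centre within 50 mm of the cabinet's middle line), the lid it stood on is ajar (over 0.35 rad), the other lid is shut and the striped cat still sits on it, within 25 mm of its place (y of tin in the frame of cabinet between -0.05 and 0.05 m and x of tin in the frame of cabinet between -0.1 and 0.1 m and height (world z) of tin between 0.085 and 0.096 m and angle between tin's own z axis and vertical below 0.1 rad and linear speed of tin below 0.02 m/s and ((y of cat in the frame of cabinet below -0.08 m and value of joint lid_left above 0.35 rad and value of joint lid_right below 0.05 rad) or (y of cat in the frame of cabinet above 0.08 m and value of joint lid_right above 0.35 rad and value of joint lid_left below 0.05 rad)) and distance of cat from where it was at the start of the episode below 0.025 m and angle between cat's own z axis and vertical below 0.2 rad); the robot touches nothing.
It fails at once if the tin is lifted off the cabinet top, or falls from it (height (world z) of tin above 0.108 m or height (world z) of tin below 0.08 m).
It fails at once if the tin is tipped (angle between tin's own z axis and vertical above 0.35 rad).
It fails at once if the striped cat is shifted by more than 25 mm, lifted or tipped (distance of cat from where it was at the start of the episode above 0.025 m or angle between cat's own z axis and vertical above 0.3 rad).
It fails at once if the lid under the striped cat is released ((y of cat in the frame of cabinet below -0.08 m and value of joint lid_right above 0.1 rad) or (y of cat in the frame of cabinet above 0.08 m and value of joint lid_left above 0.1 rad)).
It fails at once if the bell, ginger cat, paperweight, mug or spool is disturbed (shifted by more than 30 mm or tipped) (distance of any of bell, ginger_cat, paperweight, mug, spool from where it was at the start of the episode above 0.03 m or angle between any of bell, ginger_cat, paperweight, mug, spool's own z axis and vertical above 0.4 rad).
It also fails if it takes over 48 s, if anything falls off the work surface, if the arm or the gripper's body presses on something with over 40 N, if the wrist force passes 120 N, or if a joint passes its speed limit or range.

ROBOT

A 6-joint arm with a two-finger parallel gripper is mounted at the origin on the work surface. World frame = base frame: x ahead of the robot, y to its left, z up, the work surface at z = 0. Lengths are in m, angles in degrees, forces in N, time in s.
With the tool pointing down it reaches from about 0.25 to 0.725 m from the base axis. Payload 9.7 kg.
Tool frame: the origin (TCP) lies between the finger pads; the fingertips stand 11 mm ahead of it and the grasp point (between the pads) lies 8 mm behind it; y points along the fingers, x is the direction in which the jaws open and shut, and the axes are right-handed (so a half turn about y gives the same grasp; the last joint's range is limited). The gripper opens to 85 mm and grips with 20 to 120 N. Pads are 22 mm wide; open, the fingers measure 114 mm over their backs; the gripper's body (76 mm by 85 mm) begins 54 mm behind the grasp point. The pads swing forward as they close: fully open they stand 13 mm farther back than shut.
Start: joints at [-65.604, 4.979, 10.078, 95.1, 0, 90], TCP at [0.227, -0.501, 0.242] pointing down, gripper open.
Joint ranges: [-179.16, 179.16], [-48.56, 103.87], [-65.8, 70.77], [-126.05, 130.52], [-82.76, 87.17], [-180, 180]. Speed limits (degrees/s): [127.2, 127.2, 147.25, 180, 180, 180].

INTERFACE

Orientations are given as [roll, pitch, yaw] about the fixed x, y, z axes, in that order (R = Rz(yaw) Ry(pitch) Rx(roll)).
In Python, from workcell import bot, vision gives the robot as it stands. The module is installed in compiled form; this text tells all that it offers.
- The arm moves only by the shell command python3 -m crank 'ROWS' [OPENING] [FORCE]. ROWS is text: rows parted by semicolons, each of 6 numbers parted by spaces: the shift along the tool's x, y, z in m, then the turn, a rotation vector about the tool's x, y, z in rad. A call has 1 to 8 rows; each row is the pose to reach, as a shift and turn from the pose commanded when the call began, along the tool's axes at that moment; what a row does not reach only later rows make up. A row lasts 1/10 s, in which the tool goes at most 50 mm and 8.59 degrees, less where a joint would pass 70% of its speed; a pose out of reach is approached as far as the arm can. A call with a gripper value outside its range is refused whole. OPENING is the gripper's target within -1 to 1 (shut at 1, half-way at 0, fully open at -1), set as the call begins (- or left out, the last holds). The fingers move at their own pace and stop on an object; FORCE is the grip in N (left out, the last holds). Time passes only in rows, so rows that repeat a pose let the fingers close. It gives the time, the measured TCP pose, the force and the opening at its end, in the units of the state.
- bot.get_obs(): the state, without advancing time (a new reading comes with each control period).
- vision.camera(name): name is "scene" or "top"; returns the picture (420x560x3 uint8, red, green, blue); there is no depth.
- vision.get_calibration(name): a dict with "fx", "fy", "cx", "cy" (pixels), "rvec" (rotation vector, rad) and "tvec" (3), from world to camera coordinates, as OpenCV has them. Camera axes: x right, y down, z forward; pixel columns grow to the right and rows downward; lengths in m; the calibration is good to about 2 mm. A picture is of the moment at which its call begins. get_calibration takes no time and is no camera call.
- bot.job_done(): hands the job in, once; it reports no verdict.
The state is a dict: "time": time; "q": joint angles; "qd": joint speeds; "joint_efforts": joint torques, N m; "ee_pos": TCP position; "tcp_rot": TCP orientation; "wrist_force": force on the tool from outside, world axes, zero at the start; "torque": the same for the moment, N m; "opening": finger opening in m.
Only numpy, scipy, OpenCV 4.12 (cv2) and the standard library are available. Lean on these libraries where they do the work, as an engineer would, in place of code of your own. Each camera call takes 0.05 s, during which the arm holds its last target. There are 200 camera calls.

## Working session

There is one attempt and no reset: what is moved stays moved. The work goes in short steps, Python scripts to look and compute and a shell command to move; the robot and the scene stay as the last step left them, time stands still between calls to the robot, and variables do not carry over. Pictures are saved under pics/ and viewed, about 8 in all and at most 12, crops included, and the job is handed in when it is done.

```bash
mkdir -p pics; cat > h.py <<'E'
import numpy as np, cv2
from workcell import bot, vision
from scipy.spatial.transform import Rotation as R
def cam(n):
    c=vision.get_calibration(n); K=np.array([[c["fx"],0,c["cx"]],[0,c["fy"],c["cy"]],[0,0,1]],float)
    return K,np.array(c["rvec"],float).ravel(),np.array(c["tvec"],float).ravel()
def ray(n,u,v,z):
    K,r,t=cam(n); M=cv2.Rodrigues(r)[0]; o=-M.T@t; d=M.T@np.linalg.inv(K)@[u,v,1]
    return o+d*(z-o[2])/d[2]
def proj(n,P):
    K,r,t=cam(n); return cv2.projectPoints(np.array(P,float).reshape(-1,1,3),r,t,K,None)[0].reshape(-1,2)
def pic(n,f):
    im=vision.camera(n); cv2.imwrite(f"pics/{f}.png",cv2.cvtColor(np.asarray(im),cv2.COLOR_RGB2BGR)); return im
E
python3 - <<'E'
from h import *
pic("top","t0");pic("scene","s0");print(bot.get_obs())
for n in("top","scene"):
    K,r,t=cam(n);print(n,K[0,0],-cv2.Rodrigues(r)[0].T@t)
E
```

```text
{'time': 0.1, 'q': array([-6.56036648e+01,  5.00859183e+00,  1.00392709e+01,  9.50996687e+01,
        4.99817955e-04,  9.00005324e+01]), 'qd': array([-0.0073738 , -0.10765197,  0.05674183,  0.08589044,  0.05896478,
        0.06268586]), 'joint_efforts': array([-4.21536095e-05, -5.21563339e+01,  4.65653050e+01,  1.60272099e-02,
       -6.76017663e-06,  2.74681423e-05]), 'ee_pos': array([ 0.22709875, -0.50071575,  0.24165027]), 'tcp_rot': array([-8.99995008e+01,  6.89896167e-02, -6.56041972e+01]), 'wrist_force': array([-0.91497339, -0.1907355 , -0.61656076]), 'torque': array([-0.02044416, -0.0493505 , -0.03779914]), 'opening': 0.08504714912002678}
top 397.85212068059195 [0.3667849  0.01559234 1.29836121]
scene 391.9899153928892 [0.91348979 0.52719104 1.0051944 ]
```

View pics/t0.png

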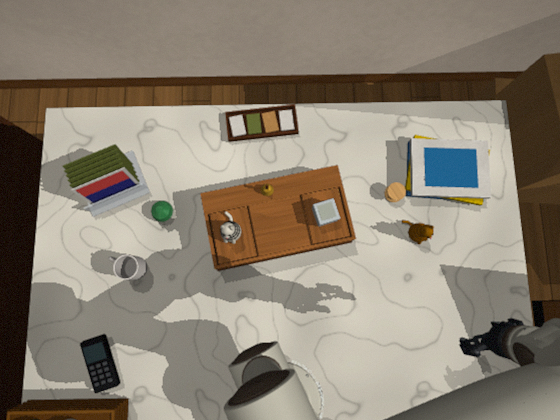

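View pics/s0.png

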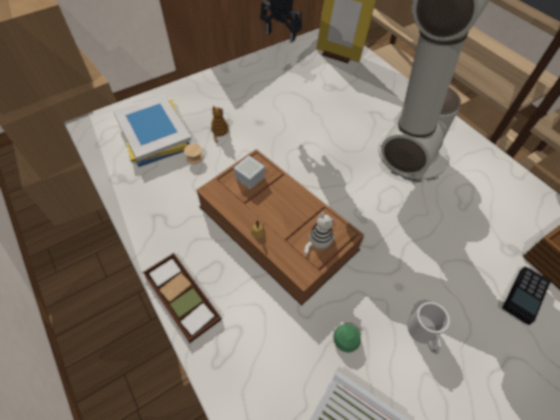

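The top view shows the tin on the right lid at about (326,212), the striped cat on the left lid at about (230,231), and the bell at (267,190). I'll zoom in to measure the cabinet and tin.

```bash
python3 - <<'E'
import cv2
im=cv2.imread("pics/t0.png")[155:280,190:365]
cv2.imwrite("pics/z0.png",cv2.resize(im,None,fx=4.5,fy=4.5,interpolation=cv2.INTER_CUBIC))
E
```

```text
(no output)
```

View pics/z0.png

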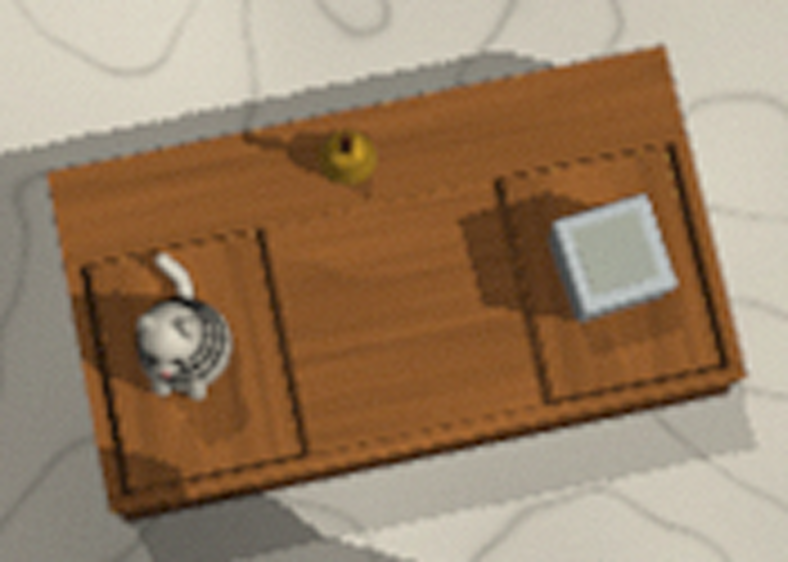

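```bash
cat >> h.py <<'E'
def fit(n,pts,z):
    return np.array([ray(n,190+(u+.5)/4.5-.5,155+(v+.5)/4.5-.5,z)[:2] for u,v in pts])
def rigid(P,Q): # model P -> world Q
    M,_=cv2.estimateAffinePartial2D(P,Q); return M
E
python3 - <<'E'
from h import *
C=fit("top",[(50,171),(663,46),(744,377),(113,514)],.09)
T=fit("top",[(556,230),(648,196),(677,288),(584,318)],.14)
for X,m in((C,(.12,.22)),(T,(.033,.033))):
    P=np.array([[1,1],[1,-1],[-1,-1],[-1,1]])*m
    c=X.mean(0); P0=P; a=(((X-c)[:,1]*P[:,0]-(X-c)[:,0]*P[:,1]).sum(), ((X-c)*P).sum())
    th=np.arctan2(*a); print("c",c,"yaw deg",np.degrees(th),"scale",np.hypot(*a)/(P**2).sum())
    if m[0]>.1: c0,t0=c,th
Rm=np.array([[np.cos(t0),-np.sin(t0)],[np.sin(t0),np.cos(t0)]])
t=T.mean(0);print("tin in cab",Rm.T@(t-c0),"rel yaw",np.degrees(th-t0))
print("press world",c0+Rm@[-.092,-.145]);print("bell",Rm.T@(ray("top",190+348/4.5,155+150/4.5,.12)[:2]-c0))
print("cab x dir",Rm[:,0],"y dir",Rm[:,1])
E
```

```text
c [0.5652432 0.0028384] yaw deg 11.031364621493008 scale 0.9898857583647597
c [ 0.56532705 -0.14289941] yaw deg 16.760315755187474 scale 0.9634454199844328
tin in cab [-0.02780409 -0.143061  ] rel yaw 5.728951133694466
press world [ 0.50268834 -0.15708623]
bell [0.083106   0.01279954]
cab x dir [0.98152258 0.19134633] y dir [-0.19134633  0.98152258]
```

```bash
cat >> h.py <<'E'
CC=np.array([.5652,.0028]); YAW=11.03; cz=np.radians(YAW); CR=np.array([[np.cos(cz),-np.sin(cz)],[np.sin(cz),np.cos(cz)]])
def to(cx,cy,z,tilt=0):
    "shift and rotvec in tool axes from the measured pose to cabinet xy, world z"
    o=bot.get_obs(); r0=R.from_euler("xyz",o["tcp_rot"],degrees=True)
    p=np.r_[CC+CR@[cx,cy],z]; r1=R.from_euler("xyz",[-90,0,YAW],degrees=True)*R.from_rotvec([np.radians(tilt),0,0])
    print(o["time"],"cab",CR.T@(o["ee_pos"][:2]-CC),o["ee_pos"][2],"F",o["wrist_force"].round(1),"op",round(o["opening"],4))
    print("row",r0.inv().apply(p-o["ee_pos"]).round(4),(r0.inv()*r1).as_rotvec().round(3))
E
python3 -c "
from h import *
to(-.028,-.228,.2,8)"
```

```text
0.1 cab [-0.42818967 -0.42952785] 0.24165026735571377 F [-0.9 -0.2 -0.6] op 0.085
row [-0.1035  0.0418  0.4359] [ 0.117 -1.335  0.092]
```

```bash
python3 -m crank '-0.011 0.004 0.048 0.013 -0.148 0.01;-0.023 0.009 0.096 0.026 -0.296 0.02;-0.034 0.014 0.145 0.039 -0.445 0.03;-0.046 0.018 0.193 0.052 -0.593 0.041;-0.057 0.023 0.242 0.065 -0.741 0.051;-0.069 0.028 0.29 0.078 -0.89 0.061;-0.08 0.032 0.339 0.091 -1.038 0.071;-0.092 0.037 0.387 0.104 -1.187 0.082' 0.3 20; python3 -c "
from h import *
to(-.028,-.228,.2,8)"
```

```text
time: 0.9
ee_pos: [0.5426, -0.256, 0.2049]
tcp_rot: [-82.8, 0.5, 2.9]
wrist_force: [-0.4, -1.3, -0.0]
opening: 0.0299
0.9 cab [-0.07166291 -0.24967313] 0.20493805717573255 F [-0.4 -1.3 -0. ] op 0.0299
row [0.0402 0.008  0.0269] [ 0.014 -0.142  0.01 ]
```

```bash
python3 -m crank '0.02 0.004 0.013 0.014 -0.142 0.01;0.04 0.008 0.027 0.014 -0.142 0.01;0.04 0.008 0.027 0.014 -0.142 0.01'; python3 -c "
from h import *
to(-.028,-.228,.107,8)"
```

```text
time: 1.2
ee_pos: [0.5816, -0.2259, 0.1986]
tcp_rot: [-81.9, 0.1, 10.8]
wrist_force: [-0.0, -0.3, -0.9]
opening: 0.0298
1.2 cab [-0.02768566 -0.22758273] 0.19862097216034033 F [-0.  -0.3 -0.9] op 0.0298
row [-0.0001  0.0907 -0.0133] [-0.001 -0.003 -0.001]
```

```bash
python3 -m crank '0 0.03 -0.004 0 -0.003 0;0 0.06 -0.009 0 -0.003 0;0 0.09 -0.013 0 -0.003 0;0 0.09 -0.013 0 -0.003 0;0 0.09 -0.013 0 -0.003 0'; python3 -c "
from h import *
to(-.028,-.228,.107,8)
a=pic('scene','s1');b=pic('top','t1')
a=cv2.imread('pics/s1.png')[110:310,170:380];b=cv2.imread('pics/t1.png')[140:290,190:400]
cv2.imwrite('pics/c1.png',np.vstack([cv2.resize(a,(420*1,400)),cv2.resize(b,(420,300))])[:, :] if 0 else np.hstack([cv2.resize(a,(399,380)),cv2.resize(b,(399,285)) if 0 else cv2.copyMakeBorder(cv2.resize(b,(399,285)),0,95,0,0,0)]))"
```

```text
time: 1.7
ee_pos: [0.5794, -0.2287, 0.11]
tcp_rot: [-82.0, 0.0, 10.8]
wrist_force: [1.4, -0.5, 0.3]
opening: 0.0301
1.7 cab [-0.03033988 -0.22993774] 0.11000000357979065 F [ 1.4 -0.5  0.3] op 0.0301
row [0.0023 0.0032 0.0015] [ 0.    -0.004 -0.   ]
```

View pics/c1.png

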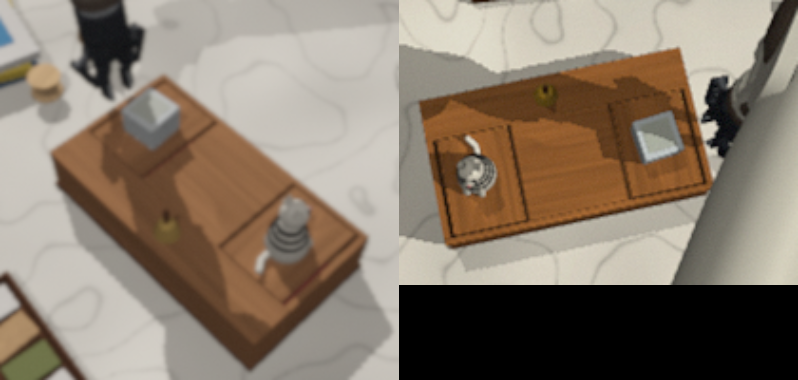

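The fingers stand just right of the cabinet, beside and clear of the tin. Now I'll push along the cabinet's +y.

```bash
python3 -m crank '0.001 0.004 0.015 0 0 0;0.002 0.007 0.03 0 0 0;0.002 0.008 0.04 0 0 0;0.002 0.009 0.048 0 0 0;0.002 0.010 0.056 0 0 0;0.002 0.011 0.064 0 0 0;0.002 0.012 0.072 0 0 0;0.002 0.013 0.08 0 0 0'; python3 -c "
from h import *
to(-.028,-.045,.108,8)
a=pic('scene','s2');b=pic('top','t2')
a=cv2.imread('pics/s2.png')[110:310,170:380];b=cv2.imread('pics/t2.png')[140:290,190:400]
cv2.imwrite('pics/c2.png',np.hstack([cv2.resize(a,(399,380)),cv2.copyMakeBorder(cv2.resize(b,(399,285)),0,95,0,0,0)]))"
```

```text
time: 2.6
ee_pos: [0.5666, -0.1479, 0.1077]
tcp_rot: [-82.0, -0.0, 10.8]
wrist_force: [-0.9, 0.1, 0.6]
opening: 0.0297
2.6 cab [-0.02740683 -0.14816793] 0.10770492810767009 F [-0.9  0.1  0.6] op 0.0297
row [-0.0009  0.014   0.1022] [ 0.001 -0.003  0.001]
```

View pics/c2.png

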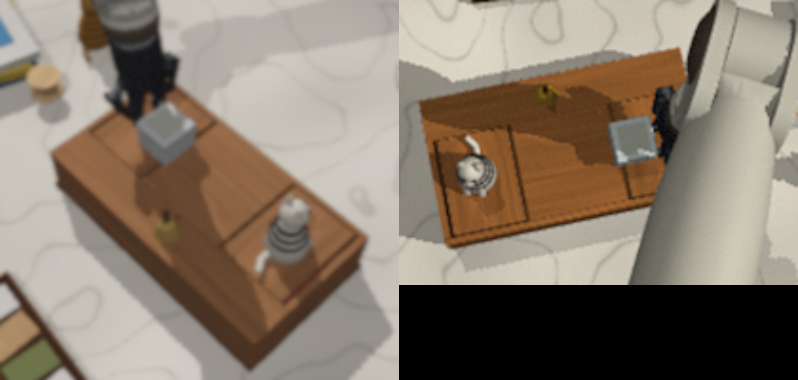

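The tin is sliding flat and has squared up against the fingers. I'll push on about 100 mm.

```bash
python3 -m crank '0 0.001 0.008 0 0 0;0 0.002 0.016 0 0 0;0 0.003 0.024 0 0 0;0 0.004 0.032 0 0 0;0 0.006 0.04 0 0 0;0 0.007 0.048 0 0 0;0 0.008 0.056 0 0 0;0 0.009 0.064 0 0 0' && python3 -m crank '0 0.001 0.008 0 0 0;0 0.002 0.016 0 0 0;0 0.003 0.024 0 0 0;0 0.004 0.03 0 0 0;0 0.005 0.034 0 0 0;0 0.005 0.037 0 0 0;0 0.005 0.037 0 0 0'; python3 -c "
from h import *
to(-.028,-.075,.11,8)
a=pic('scene','s3');b=pic('top','t3')
a=cv2.imread('pics/s3.png')[110:310,170:380];b=cv2.imread('pics/t3.png')[140:290,190:400]
cv2.imwrite('pics/c3.png',np.hstack([cv2.resize(a,(399,380)),cv2.copyMakeBorder(cv2.resize(b,(399,285)),0,95,0,0,0)]))"
```

```text
time: 3.5
ee_pos: [0.5543, -0.0842, 0.1075]
tcp_rot: [-82.0, 0.0, 10.9]
wrist_force: [0.1, -0.6, -0.6]
opening: 0.0302
time: 4.2
ee_pos: [0.5475, -0.0479, 0.1078]
tcp_rot: [-82.0, -0.0, 10.9]
wrist_force: [-0.0, -0.4, -0.1]
opening: 0.0298
4.2 cab [-0.02708291 -0.04636174] 0.10784507247880566 F [-0.  -0.4 -0.1] op 0.0298
row [-0.0008 -0.0061 -0.0281] [ 0.    -0.003  0.   ]
```

View pics/c3.png

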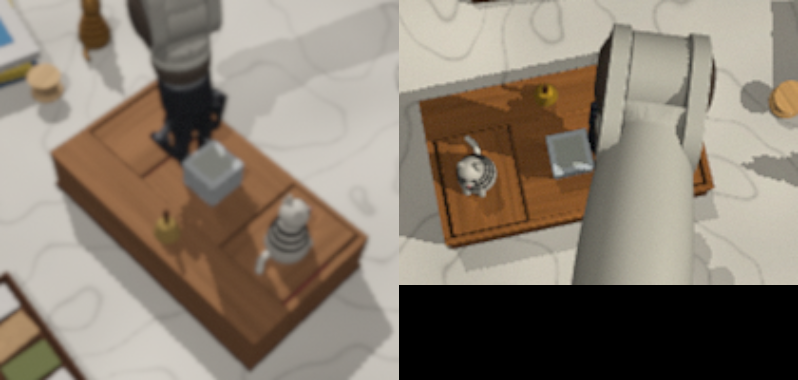

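```bash
python3 -m crank '0 -0.003 -0.02 0 0 0;0 -0.007 -0.045 0 0 0;0 -0.03 -0.06 0 0 0;0 -0.06 -0.06 0 0 0' 1; python3 -c "
from h import *
print('tin cab',CR.T@(ray('top',280.5,220.5,.14)[:2]-CC))
to(-.092,-.145,.15,0)"
```

```text
time: 4.7
ee_pos: [0.5596, -0.1164, 0.1575]
tcp_rot: [-81.9, 0.2, 10.7]
wrist_force: [0.1, 0.2, 0.6]
opening: 0.0001
tin cab [-0.02461071 -0.00453939]
4.7 cab [-0.02830951 -0.11594326] 0.15749212666479448 F [0.1 0.2 0.6] op 0.0001
row [-0.0635  0.0035 -0.0302] [-0.141 -0.005 -0.003]
```

```bash
python3 -m crank '-0.03 0.001 -0.015 -0.07 -0.003 0;-0.0635 0.0035 -0.03 -0.141 -0.005 -0.003;-0.0635 0.0035 -0.03 -0.141 -0.005 -0.003;-0.0635 0.0035 -0.03 -0.141 -0.005 -0.003'; python3 -c "
from h import *
to(-.092,-.145,.107,0)"
```

```text
time: 5.1
ee_pos: [0.5031, -0.1555, 0.1516]
tcp_rot: [-90.1, -0.2, 11.1]
wrist_force: [0.0, 0.0, 0.1]
opening: 0.0002
5.1 cab [-0.09123055 -0.14349631] 0.15155288169534967 F [0.  0.  0.1] op 0.0002
row [-0.001   0.0446 -0.0014] [0.001 0.001 0.004]
```

```bash
python3 -m crank '-0.001 0.03 -0.001 0 0 0;-0.001 0.044 -0.001 0 0 0;-0.001 0.047 -0.001 0 0 0;-0.001 0.049 -0.001 0 0 0;-0.001 0.051 -0.001 0 0 0;-0.001 0.0525 -0.001 0 0 0;-0.001 0.0525 -0.001 0 0 0'
```

```text
time: 5.8
ee_pos: [0.5032, -0.1566, 0.0993]
tcp_rot: [-90.1, -0.2, 11.1]
wrist_force: [-1.3, 0.9, 3.2]
opening: 0.0001
```

```bash
python3 -m crank '0 0.001 0 0 0 0;0 0.001 0 0 0 0' ; python3 -m crank '0 0.001 0 0 0 0;0 0.001 0 0 0 0'; python3 -m crank '0 0.001 0 0 0 0;0 0.001 0 0 0 0'
```

```text
time: 6.0
ee_pos: [0.5031, -0.1566, 0.098]
tcp_rot: [-90.1, -0.2, 11.1]
wrist_force: [-0.4, 1.2, 2.2]
opening: 0.0
time: 6.2
ee_pos: [0.5029, -0.1568, 0.0966]
tcp_rot: [-90.1, -0.2, 11.1]
wrist_force: [0.5, -0.6, 0.4]
opening: 0.0003
time: 6.4
ee_pos: [0.503, -0.1568, 0.0964]
tcp_rot: [-90.1, -0.2, 11.1]
wrist_force: [-2.4, 1.8, 7.6]
opening: 0.0
```

```bash
python3 -m crank '0 0.001 0 0 0 0;0 0.001 0 0 0 0' ; python3 -m crank '0 0.001 0 0 0 0;0 0.001 0 0 0 0'
```

```text
time: 6.6
ee_pos: [0.503, -0.1568, 0.0957]
tcp_rot: [-90.1, -0.2, 11.1]
wrist_force: [-2.9, 1.6, 9.6]
opening: -0.0
time: 6.8
ee_pos: [0.5031, -0.1569, 0.0951]
tcp_rot: [-90.2, -0.3, 11.1]
wrist_force: [-3.6, 1.8, 12.2]
opening: 0.0002
```

Force is past 12 N with the motion stalling, so the lid is on its stop. I'll withdraw up and toward the front.

```bash
python3 -m crank '0 -0.04 0 0 0 0;-0.01 -0.09 0 0 0 0;-0.04 -0.13 -0.02 0 0 0;-0.08 -0.14 -0.05 0 0 0;-0.12 -0.14 -0.09 0 0 0;-0.12 -0.14 -0.13 0 0 0;-0.12 -0.14 -0.17 0 0 0;-0.12 -0.14 -0.2 0 0 0' && python3 -m crank '0 0 0 0 0 0;0 0 0 0 0 0;0 0 0 0 0 0;0 0 0 0 0 0;0 0 0 0 0 0;0 0 0 0 0 0;0 0 0 0 0 0;0 0 0 0 0 0' && python3 -m crank '0 0 0 0 0 0;0 0 0 0 0 0;0 0 0 0 0 0;0 0 0 0 0 0;0 0 0 0 0 0;0 0 0 0 0 0;0 0 0 0 0 0;0 0 0 0 0 0'; python3 -c "
from h import *
a=pic('scene','s4');b=pic('top','t4')
a=cv2.imread('pics/s4.png')[110:310,170:380];b=cv2.imread('pics/t4.png')[140:290,190:400]
cv2.imwrite('pics/c4.png',np.hstack([cv2.resize(a,(399,380)),cv2.copyMakeBorder(cv2.resize(b,(399,285)),0,95,0,0,0)]))"
```

```text
time: 7.6
ee_pos: [0.4226, -0.3785, 0.2333]
tcp_rot: [-90.1, -0.2, 11.0]
wrist_force: [0.7, 0.4, -0.4]
opening: 0.0001
time: 8.4
ee_pos: [0.4232, -0.3758, 0.2338]
tcp_rot: [-90.1, -0.2, 11.1]
wrist_force: [0.1, -0.0, -0.2]
opening: 0.0002
time: 9.2
ee_pos: [0.4231, -0.3759, 0.2337]
tcp_rot: [-90.1, -0.2, 11.1]
wrist_force: [-0.9, -0.6, 0.0]
opening: -0.0003
```

View pics/c4.png

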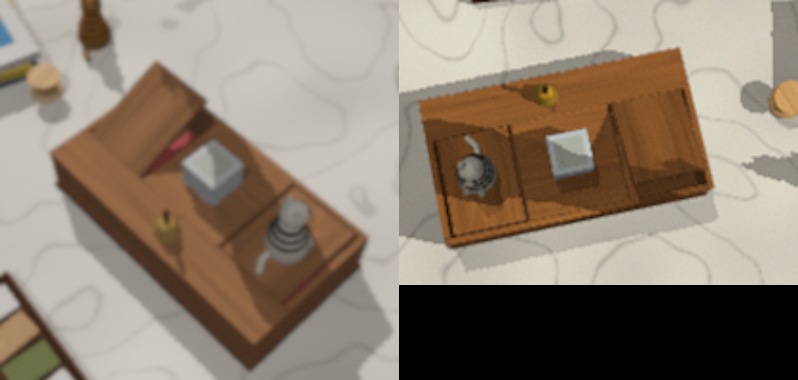

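```bash
python3 -m crank '0 0 0 0 0 0;0 0 0 0 0 0;0 0 0 0 0 0;0 0 0 0 0 0;0 0 0 0 0 0;0 0 0 0 0 0;0 0 0 0 0 0;0 0 0 0 0 0'; python3 -c "
from h import *
for a in(.2,.35,.45):
  P=[np.r_[CC+CR@[.049-.156*np.cos(a),y],.09+.156*np.sin(a)] for y in(-.203,-.087)]
  print(a,((proj('scene',P)-[170,110])*1.9).round())
print('tin',CR.T@(ray('top',190+170.5/1.9,140+152/1.9,.14)[:2]-CC))
bot.job_done()"
```

```text
time: 10.1
ee_pos: [0.4232, -0.3759, 0.2337]
tcp_rot: [-90.1, -0.2, 11.1]
wrist_force: [0.1, -0.4, -0.4]
opening: 0.0002
0.2 [[161.  69.]
 [211. 109.]]
0.35 [[158.  61.]
 [209. 101.]]
0.45 [[155.  57.]
 [206.  97.]]
tin [-0.02268812 -0.00265447]
the job is handed in; nothing more can be done
```

I pushed the tin off the right lid onto the fixed middle panel. I then pressed that lid's front edge until the measured force reached about 12 N and the motion stalled. After the fingers withdrew, the lid sprang open. The job was handed in at about 10 s of the 48 s allowed.

- **Tin:** in the last picture it stands upright, with its centre about 3 mm from the cabinet's middle line and at x about -23 mm. That is inside the limits.
- **Other objects:** the striped cat and the bell look unmoved, and the left lid looks shut. I compared these by eye only. I did not check the mug and paperweight after the first pictures, and saw only parts of the spool and ginger cat.
- **Lid angle, not firmly confirmed:** the lid is clearly raised. Its front corners in the scene picture are about 2 px from where 0.35 rad would put them, and 4–6 px from 0.45 rad. I read those corners by eye, and the calculation was made in the same script that handed the job in. The picture was taken about 0.9 s before handing in, and I did not take another to see whether the lid was still rising.
- **Robot:** the arm was clear of everything at the end, with the wrist force close to zero.

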